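# Match the brackets' hand to the sample

## Robot

A 6-joint arm with a two-finger parallel gripper is mounted at the origin on a cart in front of the work surface, level with it; the furniture and walls round the work are solid. World frame = base frame: x ahead of the robot, y to its left, z up, the work surface at z = 0. Lengths are in m, angles in rad, forces in N, time in s.
With the tool pointing down it reaches from about 0.225 to 0.875 m from the base axis. Payload 3.4 kg.
Tool frame: the origin (TCP) lies at the very end of the fingers, on their centre line; the grasp point (between the pads) lies 19 mm behind it; z points along the fingers, y is the line along which they close (so a half turn about z gives the same grasp; the last joint's range is limited). The gripper opens to 85 mm and grips with 20 to 120 N. Pads are 22 mm wide; open, the fingers measure 114 mm over their backs; the gripper's body (76 mm by 85 mm) begins 54 mm behind the grasp point. The pads swing forward as they close: fully open they stand 13 mm farther back than shut.
Start: joints at [-1.267, 0.276, 1.505, -0, 1.361, -0.121], TCP at [0.237, -0.524, 0.231] pointing down, gripper open.
Joint ranges: [-2.89, 2.89], [-0.75, 2.08], [0.22, 2.7], [-1.18, 4.32], [0.11, 2.71], [-2.7, 2.7]. Speed limits (rad/s): [2.57, 2.57, 3.14, 3.14, 3.14, 3.14].

## Interface

Orientations are given as a 3x3 rotation matrix whose columns are the frame's x, y, z axes.
In Python, from rig import ctrl gives the robot as it stands.
- The arm moves only by the tool step_arm, never from a script. Its argument "increments" is a list of rows, each a list of 3 entries, a list of its own where there are three numbers: the turn, a rotation vector about the tool's x, y, z in degrees, then the shift along the tool's x, y, z in m, then the opening, from 0 (shut) to 1 (fully open). In form: [[[ax, ay, az], [tx, ty, tz], claw], ...]. A call has 1 to 8 rows; each row shifts and turns the commanded pose from where the row before left it, along the tool's axes as they then stand; what a row does not reach is not made up. A row lasts 1/12 s, in which the tool goes at most 41.7 mm and 7.16 degrees, less where a joint would pass 70% of its speed; a pose out of reach is approached as far as the arm can. A call with a gripper value outside its range is refused whole. The fingers move at their own pace and stop on an object; "force" is the grip in N (left out, the last holds). Time passes only in rows, so rows that do not move let the fingers close. It gives the time, the measured TCP pose, the force, the opening and the grip force at its end, in the units of the state.
- ctrl.get_obs(): the state, without advancing time (a new reading comes with each control period).
- ctrl.grab_frame(name): name is "scene" or "side" or "wrist"; returns a dict with "image" (420x560x3 uint8, blue, green, red), "K" (3x3 intrinsics, pixels), "R" (3x3) and "t" (3): a world point X has camera coordinates R X + t. Camera axes: x right, y down, z forward; pixel columns grow to the right and rows downward; lengths in m; the calibration is good to about 2 mm. A picture is of the moment at which its call begins. There is no depth.
- ctrl.sign_off(): hands the job in; it is judged then, once.
Trained networks look in a picture, given as the dict that the camera call returned (one of the last four; its "shot" number tells which), for a name from the list of things; names that differ only in an ending like _2 or _b are one class to them, and where a whole thing is asked for, a point or a joint stands for the part that bears it (a point fixed in the world has none). Each returns a list of dicts, best first, with "score" (0 to 1); they miss things now and then, are a little off and sometimes report something else, mostly with a low value. They report only what shows in the picture. A call takes as long as a camera call.
- ctrl.search_frame(picture, label): "xy" ([column, row] in pixels, amid what is visible of it).
- ctrl.spot_point(picture, label): "xy" ([column, row] in pixels: a listed point, or the origin of a listed thing).
The state is a dict: "time_s": time; "joints": joint angles; "dq": joint speeds; "effort": joint torques, N m; "tool_pos": TCP position; "eef_rot": TCP orientation; "wrist_force": force on the tool from outside, world axes, zero at the start; "moment": the same for the moment, N m; "finger_gap": finger opening in m; "grasp_force": force on a finger pad.
Only numpy, scipy, OpenCV 4.12 (cv2) and the standard library are available. Lean on these libraries where they do the work, as an engineer would, in place of code of your own. Each camera call takes 0.05 s, during which the arm holds its last target. There are 200 camera calls.

## Task

The orange corner brackets must all stand the same way as the blue sample bracket on its plywood plate before they are fitted: facing the upright from the open end of the foot, the triangular web on the right. Flip over any bracket that stands mirrored, so that its former upright lies flat and its former foot stands up, leave it standing freely close to where it was, and do not disturb those that already match.

Things in the scene. Friction and masses are not known exactly. Their poses are not given: they have to be found in the camera images.
- bracket_a_mid (a point): Loose orange bracket, 0.1 kg: two equal legs 80 long, 64 wide, 8 mm thick, at a right angle along the heel edge; a triangular web, 8 mm thick, closes one side; 56 mm clear inside. Point: 40 mm from each leg's outer face, mid-width, 40 mm high. +x: heel along one leg; +z: heel along the other; +y: to the web's side. Right-handed: z up, x along the foot. Mirrored: x up, z along the foot.
- bracket_b_mid (a point): Another orange bracket, same shape, point and axes as bracket a. How each behaves: pushed at 50 mm height or more on the upright's inner face, away from the foot, it tips over its heel edge; past about 45 degrees it falls onto the former upright, the former foot stands up, and its hand has changed. Turning about the vertical never changes the hand.
- bracket_c_mid (a point): Another orange bracket, same shape, point, axes and behaviour as brackets a and b. At least one of the three stands mirrored, in any of the places and at any yaw.
- sample_mid (a point): Sample: the same bracket in blue, right-handed, fixed to a plywood plate of 130 x 106 x 12 mm that does not move; the point is in the middle of the 80 mm box round it, 52 mm above the bench, the axes as for bracket a (z up, x along the foot, web on +y). It is only to be looked at.

How it is judged:
At the end, for the whole second after the job is handed in: All three orange brackets stand at rest on the bench right-handed like the sample (z axis within 10 degrees of upright, middle point less than 50 mm high), each middle point within 150 mm of where it began (a flip over the heel moves it about 80 mm) (angle between each of bracket_a_mid, bracket_b_mid, bracket_c_mid's own z axis and vertical below 0.17 rad and height (world z) of each of bracket_a_mid, bracket_b_mid, bracket_c_mid below 0.05 m and distance of each of bracket_a_mid, bracket_b_mid, bracket_c_mid from where it was at the start of the episode below 0.15 m and linear speed of each of bracket_a, bracket_b, bracket_c below 0.02 m/s); the robot touches nothing.
It fails at once if a bracket that already matched is moved more than 20 mm or tipped by more than 15 degrees (distance of any of bracket_a_mid, bracket_c_mid from where it was at the start of the episode above 0.02 m or angle between any of bracket_a_mid, bracket_c_mid's own z axis and vertical above 0.26 rad).
It also fails if it takes over 32 s, if anything falls off the work surface, if the arm or the gripper's body presses on something with over 40 N, if the wrist force passes 120 N, or if a joint passes its speed limit or range.

## Working session

There is one attempt and no reset: what is moved stays moved. The work goes in short steps, Python scripts to look and compute and a tool call to move; the robot and the scene stay as the last step left them, time stands still between calls to the robot, and variables do not carry over. Pictures are saved under pics/ and viewed, at most 10 in all, crops included, and the job is handed in when it is done.

Besides the shell and the picture viewer there is one more tool, called after "Call:" as name(argument=value, ...) on one line, values as JSON. step_arm: Moves the arm, as the interface text tells. Its arguments: {"type":"object","properties":{"increments":{"type":"array"},"force":{"type":"number"}},"required":["increments"]}

```bash
mkdir -p pics; cat > h.py <<'E'
import numpy as np,cv2
from rig import ctrl
def ray(p,xy):
    K,R,t=map(np.array,(p['K'],p['R'],p['t'])); c=-R.T@t.ravel()
    d=R.T@np.linalg.inv(K)@np.array([*xy,1.]); return c,d
def atz(p,xy,z):
    c,d=ray(p,xy); return c+d*(z-c[2])/d[2]
def proj(p,X):
    q=np.array(p['K'])@(np.array(p['R'])@np.array(X)+np.array(p['t']).ravel()); return q[:2]/q[2]
E
python3 - <<'E'
from h import *
fr=[]
for n in('scene','side'):
    p=ctrl.grab_frame(n); cv2.imwrite(f'pics/{n}0.png',p['image']); np.save(f'pics/{n}0.npy',p,allow_pickle=True)
    for l in('bracket_a_mid','sample_mid'):
        for d in ctrl.spot_point(p,l): print(n,l,np.round(d['xy']),round(d['score'],2),atz(p,d['xy'],.04 if l[0]=='b' else .052).round(3))
E
```

```text
scene bracket_a_mid [336. 178.] 0.85 [ 0.516 -0.266  0.04 ]
scene sample_mid [249. 175.] 0.61 [ 0.689 -0.149  0.052]
side bracket_a_mid [346. 191.] 0.96 [ 0.513 -0.266  0.04 ]
side sample_mid [270. 189.] 0.7 [ 0.68  -0.132  0.052]
```

View pics/scene0.png

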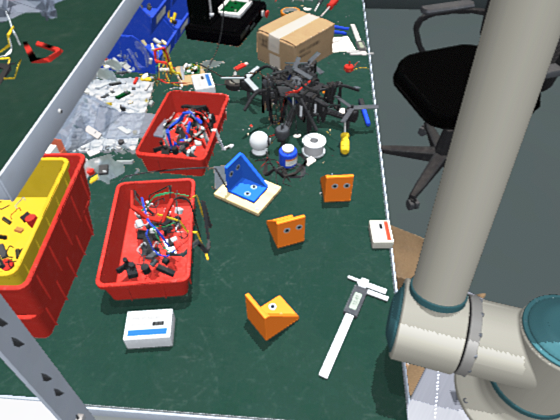

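View pics/side0.png

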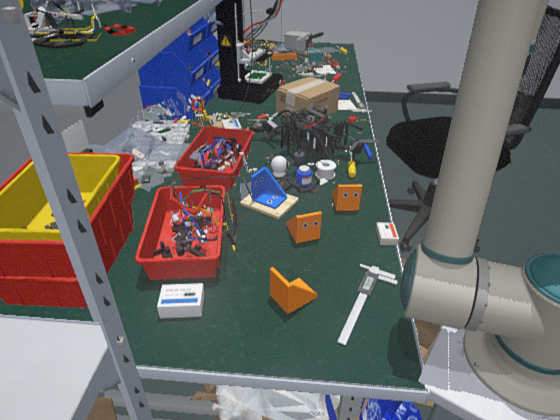

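Scene: the blue sample is at (247,180). The orange brackets are at (337,188), (287,230) and (270,315). The side view shows the same three. I'll enlarge each one to judge its hand.

```bash
python3 - <<'E'
from h import *
a=cv2.imread('pics/scene0.png');b=cv2.imread('pics/side0.png')
def c(im,x,y): return cv2.resize(im[y-40:y+40,x-44:x+44],(264,290),interpolation=cv2.INTER_CUBIC)
r1=np.hstack([c(a,338,185),c(a,288,230),c(a,270,312)]);r2=np.hstack([c(b,347,196),c(b,306,227),c(b,292,292)])
cv2.imwrite('pics/crops.png',np.vstack([r1,r2]))
for n in('scene','side'):
    p=np.load(f'pics/{n}0.npy',allow_pickle=True).item()
    C,_=ray(p,(0,0)); print(n,C.round(3))
    for xy in ([(337,188),(287,230),(270,315)] if n=='scene' else [(347,198),(305,227),(290,292)]): print(atz(p,xy,.04).round(3))
E
```

```text
scene [0.142 0.519 0.821]
[ 0.497 -0.239  0.04 ]
[ 0.522 -0.062  0.04 ]
[0.43  0.134 0.04 ]
side [0.104 0.647 0.673]
[ 0.493 -0.235  0.04 ]
[ 0.518 -0.059  0.04 ]
[0.427 0.143 0.04 ]
```

View pics/crops.png

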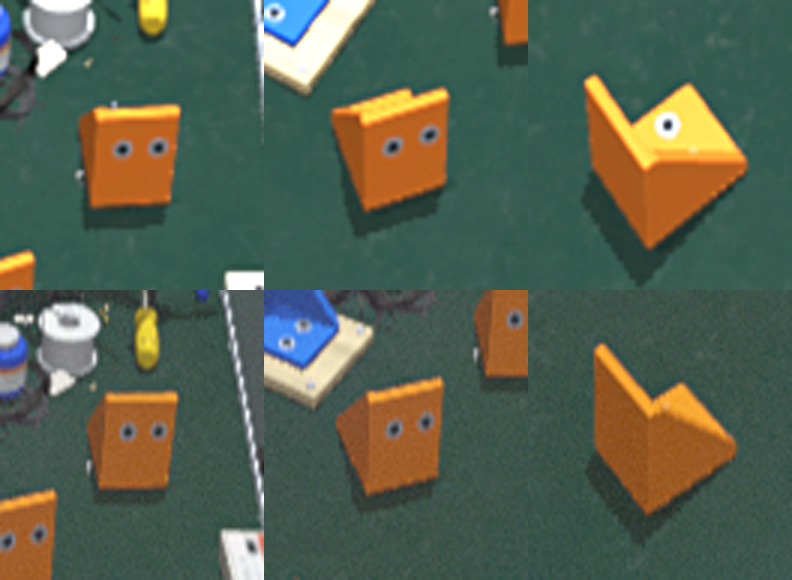

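The near bracket clearly looks mirrored: its web faces the camera, on the left when seen from the foot's open end. The other two are seen from behind, so I'll fit a model to both views to settle hand and pose.

```bash
cat > fit.py <<'E'
from h import *
from scipy.optimize import minimize
s=.0015
def box(a,b,lab):
    out=[]
    for ax in range(3):
        u,v=[i for i in range(3) if i!=ax]
        U,V=np.meshgrid(np.arange(a[u],b[u]+1e-9,s),np.arange(a[v],b[v]+1e-9,s))
        for k,val in enumerate((a[ax],b[ax])):
            P=np.zeros((U.size,3));P[:,u]=U.ravel();P[:,v]=V.ravel();P[:,ax]=val
            out.append((P,np.full(len(P),2*ax+k)))
    return out
o=box((0,-.032,0),(.08,.032,.008),0)+box((0,-.032,0),(.008,.032,.08),0)
U,V=np.meshgrid(np.arange(0,.08,s),np.arange(0,.08,s));k=(U+V<=.08).ravel();U=U.ravel()[k];V=V.ravel()[k]
for y,l in((.024,2),(.032,3)): o.append((np.c_[U,0*U+y,V],np.full(len(U),l)))
A,B=np.meshgrid(np.arange(0,.08,s*.7),np.arange(.024,.032,s)); o.append((np.c_[A.ravel(),B.ravel(),.08-A.ravel()],np.full(A.size,6)))
PTS=np.vstack([a for a,_ in o])-[.04,0,0];LAB=np.concatenate([b for _,b in o])
def render(p,th,hand):
    x,y,w=th; P=PTS*[1,hand,1]; c,S=np.cos(w),np.sin(w)
    L=LAB.copy()
    W=np.c_[c*P[:,0]-S*P[:,1]+x,S*P[:,0]+c*P[:,1]+y,P[:,2]]
    if hand<0: L=np.where((L==2)|(L==3),5-L,L)
    q=W@np.array(p['R']).T+np.array(p['t']).ravel(); d=q[:,2]; q=q@np.array(p['K']).T; uv=np.rint(q[:,:2]/q[:,2:]).astype(int)
    uv=np.clip(uv,0,[559,419]); im=np.full((420,560),-1); i=np.argsort(-d); im[uv[i,1],uv[i,0]]=L[i]; return im
def mask(p,xy,r=45):
    h=cv2.cvtColor(p['image'],cv2.COLOR_BGR2HSV); m=((h[...,0]>5)&(h[...,0]<28)&(h[...,1]>140)&(h[...,2]>60)).astype(np.uint8)
    n,l,st,ce=cv2.connectedComponentsWithStats(m); 
    c=[i for i in range(1,n) if st[i,4]>100]; i=min(c,key=lambda i:np.hypot(*(ce[i]-xy)))
    return cv2.morphologyEx((l==i).astype(np.uint8),cv2.MORPH_CLOSE,np.ones((7,7)))>0
def cost(th,hand,ps,ms):
    t=0
    for p,m in zip(ps,ms):
        r=render(p,th,hand); R=r>=0; iou=(R&m).sum()/(R|m).sum()
        g=cv2.cvtColor(p['image'],cv2.COLOR_BGR2LAB).astype(float)[...,0]; k=R&m
        if k.sum()<50: t+=3; continue
        v=sum(((g[k&(r==l)]-np.median(g[k&(r==l)]))**2).clip(0,900).sum() for l in np.unique(r[k]))/k.sum()/g[m].var()
        t+=(1-iou)*4+v
    return t
def fit(ps,ms,x0):
    for hand in(1,-1):
        g=[(cost((*x0,w),hand,ps,ms),w) for w in np.arange(-np.pi,np.pi,.2)]; best=None
        for c,w in sorted(g)[:4]:
            r=minimize(cost,(*x0,w),args=(hand,ps,ms),method='Nelder-Mead',options=dict(initial_simplex=np.array([*x0,w])+np.vstack([np.zeros(3),np.diag([.012,.012,.2])]),maxiter=120))
            if best is None or r.fun<best.fun: best=r
        print('hand',hand,'cost',round(best.fun,3),best.x.round(4),'yaw deg',round(np.degrees(best.x[2]),1))
E
python3 - <<'E'
from fit import *
ps=[np.load(f'pics/{n}0.npy',allow_pickle=True).item() for n in('scene','side')]
for x0,a,b in(((.5,-.25),(337,188),(347,198)),((.525,-.07),(287,230),(305,227)),((.43,.138),(270,315),(290,292))):
    fit(ps,[mask(ps[0],a),mask(ps[1],b)],x0)
E
```

```text
hand 1 cost 0.701 [ 0.5149 -0.2692 -0.9512] yaw deg -54.5
hand -1 cost 0.943 [ 0.515  -0.2692 -0.964 ] yaw deg -55.2
hand 1 cost 0.672 [ 0.5424 -0.0852 -0.6854] yaw deg -39.3
hand -1 cost 1.248 [ 0.541  -0.0886 -0.7945] yaw deg -45.5
hand 1 cost 1.245 [ 0.4363  0.1161 -1.8773] yaw deg -107.6
hand -1 cost 2.359 [ 0.4451  0.1196 -0.5669] yaw deg -32.5
```

```bash
cat >> fit.py <<'E'
def fit2(ps,ms,x0):
    R={}
    for hand in(1,-1):
        g=[(cost((x0[0]+dx,x0[1]+dy,w),hand,ps,ms),(x0[0]+dx,x0[1]+dy,w)) for w in np.arange(-np.pi,np.pi,.25) for dx in(-.025,0,.025) for dy in(-.025,0,.025)]; best=None
        for c,th in sorted(g)[:6]:
            r=minimize(cost,th,args=(hand,ps,ms),method='Nelder-Mead',options=dict(initial_simplex=np.array(th)+np.vstack([np.zeros(3),np.diag([.012,.012,.2])]),maxiter=120))
            if best is None or r.fun<best.fun: best=r
        print('hand',hand,'cost',round(best.fun,3),best.x.round(4),'yaw deg',round(np.degrees(best.x[2]),1)); R[hand]=best.x
    return R
E
python3 - <<'E'
from fit import *
ps=[np.load(f'pics/{n}0.npy',allow_pickle=True).item() for n in('scene','side')]
ms=[mask(ps[0],(270,315)),mask(ps[1],(290,292))]; print([m.sum() for m in ms])
R=fit2(ps,ms,(.425,.12))
p=ps[0]; sl=np.s_[275:355,228:316]
pal=np.array([[0,0,0],[255,0,0],[0,255,0],[0,0,255],[255,255,0],[0,255,255],[255,0,255],[200,200,200]],np.uint8)
t=[p['image'][sl],np.repeat(ms[0][sl][...,None],3,2).astype(np.uint8)*255]+[pal[render(p,R[h],h)[sl]+1] for h in(1,-1)]
cv2.imwrite('pics/f3.png',cv2.resize(np.hstack(t),(800,182),interpolation=cv2.INTER_NEAREST))
E
```

```text
[np.int64(1492), np.int64(1238)]
hand 1 cost 1.245 [ 0.4359  0.1162 -1.8723] yaw deg -107.3
hand -1 cost 0.561 [ 0.4359  0.1152 -1.9139] yaw deg -109.7
```

View pics/f3.png

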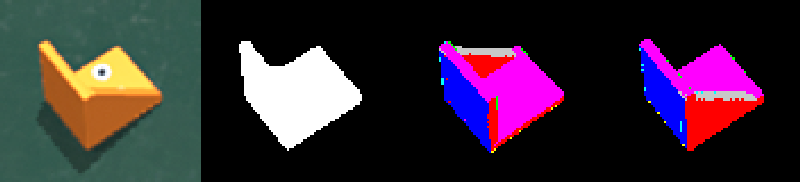

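The render with web and pose (hand -1) matches the near bracket exactly, so only that one is mirrored. Its middle is at (0.436, 0.115), with the foot pointing at -110°. Next I work out the tool moves.

```bash
cat >> h.py <<'E'
w=np.radians(-109.7); f=np.array([np.cos(w),np.sin(w),0]); yl=np.array([-f[1],f[0],0]); mid=np.array([.436,.1155,0]); heel=mid-.04*f
E
python3 - <<'E'
from h import *
o=ctrl.get_obs(); R=np.array(o['eef_rot']); T=np.array(o['tool_pos']); print(R.round(3),o['time_s'])
tx=np.degrees(np.arctan2(R[1,0],R[0,0])); print('tool x yaw',tx)
S=heel+.045*f+.004*yl; S[2]=.231
print('target',S,'dist',np.linalg.norm(S-T),'white box',)
p=np.load('pics/scene0.npy',allow_pickle=True).item()
print('white box near corner',atz(p,(174,310),.03).round(3),atz(p,(174,347),0).round(3),'new foot end',heel-.08*f)
for k in range(4):
    d=(np.degrees(w)+90*k-tx+180)%360-180  # world yaw of tool x -> about +z world; tool z down => -d
    print(k,'world dyaw',d.round(1),'tool az',-d.round(1))
E
```

```text
[[ 0.911  0.412 -0.   ]
 [ 0.412 -0.911  0.001]
 [ 0.    -0.001 -1.   ]] 0.3
tool x yaw 24.338062963784004
target [0.43808041 0.10944427 0.231     ] dist 0.6643925133346927 white box
white box near corner [0.593 0.224 0.03 ] [0.555 0.272 0.   ] new foot end [0.47645143 0.22847647 0.        ]
0 world dyaw -134.0 tool az 134.0
1 world dyaw -44.0 tool az 44.0
2 world dyaw 46.0 tool az -46.0
3 world dyaw 136.0 tool az -136.0
```

Call:
step_arm(increments=[[[0,0,-6.6],[0,0,0],0],[[0,0,-6.6],[0,0,0],0],[[0,0,-6.6],[0,0,0],0],[[0,0,-6.6],[0,0,0],0],[[0,0,-6.6],[0,0,0],0],[[0,0,-6.5],[0,0,0],0],[[0,0,-6.5],[0,0,0],0],[[0,0,0],[0.03,-0.001,0],0]])

```text
time_s: 0.97
tool_pos: [0.2452, -0.4998, 0.2309]
eef_rot: [[0.335, 0.942, -0.001], [0.942, -0.335, -0.005], [-0.005, 0.001, -1.0]]
wrist_force: [1.9, 0.2, 1.0]
finger_gap: 0.0004
grasp_force: 0.0
```

Call:
step_arm(increments=[[[0,0,0],[0.035,-0.001,0],0],[[0,0,0],[0.035,-0.001,0],0],[[0,0,0],[0.035,-0.001,0],0],[[0,0,0],[0.035,-0.001,0],0],[[0,0,0],[0.035,-0.001,0],0],[[0,0,0],[0.035,-0.001,0],0],[[0,0,0],[0.035,-0.001,0],0],[[0,0,0],[0.035,-0.001,0],0]])

```text
time_s: 1.63
tool_pos: [0.3329, -0.2273, 0.2314]
eef_rot: [[0.337, 0.941, 0.001], [0.941, -0.337, -0.0], [-0.0, 0.001, -1.0]]
wrist_force: [1.1, 0.7, 0.0]
finger_gap: 0.0001
grasp_force: 0.0
```

Call:
step_arm(increments=[[[0,0,0],[0.035,-0.001,0],0],[[0,0,0],[0.035,-0.001,0],0],[[0,0,0],[0.035,-0.001,0],0],[[0,0,0],[0.035,-0.001,0],0],[[0,0,0],[0.035,-0.001,0],0],[[0,0,0],[0.035,-0.001,0],0],[[0,0,0],[0.035,-0.001,0],0],[[0,0,0],[0.0,0,0],0]])

```text
time_s: 2.3
tool_pos: [0.4099, 0.0096, 0.2315]
eef_rot: [[0.33, 0.944, 0.002], [0.944, -0.33, 0.004], [0.004, 0.0, -1.0]]
wrist_force: [-1.6, -0.2, 0.0]
finger_gap: -0.0003
grasp_force: 0.0
```

```bash
cat > st.py <<'E'
from h import *
o=ctrl.get_obs(); R=np.array(o['eef_rot']); T=np.array(o['tool_pos']); print(o['time_s'],T.round(4),R.round(3).tolist(),np.round(o['wrist_force'],1),np.round(o['joints'],2),o['finger_gap'])
S=heel+.045*f+.004*yl; S[2]=.064
print('to go (tool axes)',(R.T@(S-T)).round(4),'local f,y from heel',((T-heel)@f).round(4),((T-heel)@yl).round(4))
E
python3 st.py
```

```text
2.3 [0.4099 0.0096 0.2315] [[0.33, 0.944, 0.002], [0.944, -0.33, 0.004], [0.004, 0.0, -1.0]] [-1.6 -0.2  0. ] [-0.15  0.02  1.82  0.    1.3   0.19] -0.0003180011879633065
to go (tool axes) [ 0.1029 -0.0064  0.1679] local f,y from heel 0.1485 0.0111
```

Call:
step_arm(increments=[[[0,0,0],[0.026,-0.001,0],0],[[0,0,0],[0.026,-0.001,0],0],[[0,0,0],[0.026,-0.002,0],0],[[0,0,0],[0.023,-0.001,0],0],[[0,0,0],[0,0,0],0],[[0,0,0],[0,0,0],0]])

```text
time_s: 2.8
tool_pos: [0.4379, 0.101, 0.2311]
eef_rot: [[0.334, 0.942, -0.001], [0.942, -0.334, -0.001], [-0.001, -0.0, -1.0]]
wrist_force: [-0.7, -0.5, -0.0]
finger_gap: -0.0004
grasp_force: 0.0
```

```bash
python3 st.py
```

```text
2.8 [0.4379 0.101  0.2311] [[0.334, 0.942, -0.001], [0.942, -0.334, -0.001], [-0.001, -0.0, -1.0]] [-0.7 -0.5 -0. ] [ 0.07  0.09  1.75 -0.    1.31  0.41] -0.0003859089491793435
to go (tool axes) [ 0.0081 -0.0026  0.1671] local f,y from heel 0.053 0.0067
```

Call:
step_arm(increments=[[[0,0,0],[0.004,-0.001,0.025],0],[[0,0,0],[0.004,-0.001,0.03],0],[[0,0,0],[0,0,0.03],0],[[0,0,0],[0,0,0.03],0],[[0,0,0],[0,0,0.03],0],[[0,0,0],[0,0,0.021],0],[[0,0,0],[0,0,0],0],[[0,0,0],[0,0,0],0]])

```text
time_s: 3.47
tool_pos: [0.4379, 0.1079, 0.0648]
eef_rot: [[0.338, 0.941, -0.003], [0.941, -0.338, -0.001], [-0.002, -0.002, -1.0]]
wrist_force: [0.6, -0.1, 0.7]
finger_gap: 0.0001
grasp_force: 0.0
```

```bash
python3 st.py; python3 - <<'E'
from h import *
t=[]
for n,x,y in(('scene',270,300),('side',292,280)):
    p=ctrl.grab_frame(n); t.append(cv2.resize(p['image'][y-60:y+60,x-80:x+80],(400,300),interpolation=cv2.INTER_CUBIC))
cv2.imwrite('pics/pre.png',np.hstack(t))
E
```

```text
3.4667 [0.4379 0.1079 0.0648] [[0.338, 0.941, -0.003], [0.941, -0.338, -0.001], [-0.002, -0.002, -1.0]] [ 0.6 -0.1  0.7] [ 0.09  0.26  2.01 -0.    0.88  0.43] 0.00010040274983520874
to go (tool axes) [ 0.0015 -0.0003  0.0008] local f,y from heel 0.0465 0.0043
```

View pics/pre.png

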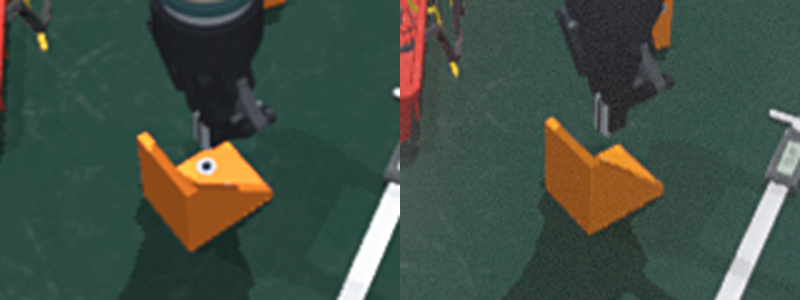

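The fingers hang above the foot between the upright and the far side, with crop tip at (205,140), clear of the bracket. Pushing now along an arc.

Call:
step_arm(increments=[[[0,0,0],[0.008,0,0],0],[[0,0,0],[0.008,0,0],0],[[0,0,0],[0.008,0,0],0],[[0,0,0],[0.008,0,0.0],0],[[0,0,0],[0.008,0,0.001],0],[[0,0,0],[0.008,0,0.001],0],[[0,0,0],[0.008,0,0.002],0],[[0,0,0],[0,0,0],0]])

```text
time_s: 4.23
tool_pos: [0.4582, 0.1634, 0.0609]
eef_rot: [[0.335, 0.942, 0.0], [0.942, -0.335, 0.0], [0.001, 0.0, -1.0]]
wrist_force: [-0.4, -1.0, 0.2]
finger_gap: 0.0003
grasp_force: 0.8
```

```bash
python3 st.py; python3 - <<'E'
from h import *
t=[]
for n,x,y in(('scene',270,300),('side',292,280)):
    p=ctrl.grab_frame(n); t.append(cv2.resize(p['image'][y-60:y+60,x-80:x+80],(400,300),interpolation=cv2.INTER_CUBIC))
cv2.imwrite('pics/push.png',np.hstack(t))
E
```

```text
4.2333 [0.4582 0.1634 0.0609] [[0.335, 0.942, 0.0], [0.942, -0.335, 0.0], [0.001, 0.0, -1.0]] [-0.4 -1.   0.2] [0.2  0.31 1.94 0.   0.89 0.54] 0.0003318453446826882
to go (tool axes) [-0.0576 -0.0009 -0.0031] local f,y from heel -0.0126 0.0048
```

View pics/push.png

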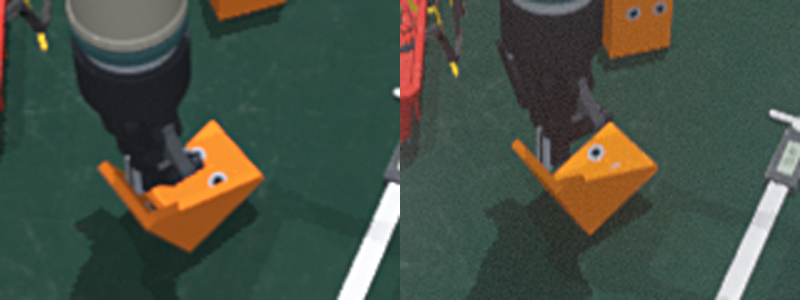

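It is tipping over the heel as planned, at about 30°. Continuing past 45°.

Call:
step_arm(increments=[[[0,0,0],[0.006,0,0.003],0],[[0,0,0],[0.006,0,0.003],0],[[0,0,0],[0.006,0,0.004],0],[[0,0,0],[0.006,0,0.004],0],[[0,0,0],[0.005,0,0.003],0],[[0,0,0],[0.002,0,0],0],[[0,0,0],[0,0,0],0],[[0,0,0],[0,0,0],0]])

```text
time_s: 5.0
tool_pos: [0.4679, 0.1911, 0.0442]
eef_rot: [[0.336, 0.942, -0.0], [0.942, -0.336, -0.0], [-0.0, -0.0, -1.0]]
wrist_force: [-0.1, -0.6, 0.3]
finger_gap: -0.0002
grasp_force: 0.0
```

```bash
python3 st.py; python3 - <<'E'
from h import *
t=[]
for n,x,y in(('scene',260,300),('side',282,280)):
    p=ctrl.grab_frame(n); t.append(cv2.resize(p['image'][y-60:y+60,x-80:x+80],(400,300),interpolation=cv2.INTER_CUBIC))
cv2.imwrite('pics/push2.png',np.hstack(t))
E
```

```text
5.0 [0.4679 0.1911 0.0442] [[0.336, 0.942, -0.0], [0.942, -0.336, -0.0], [-0.0, -0.0, -1.0]] [-0.1 -0.6  0.3] [ 0.25  0.35  1.92 -0.    0.87  0.59] -0.00016252075234403617
to go (tool axes) [-0.087  -0.0007 -0.0198] local f,y from heel -0.0419 0.0046
```

View pics/push2.png

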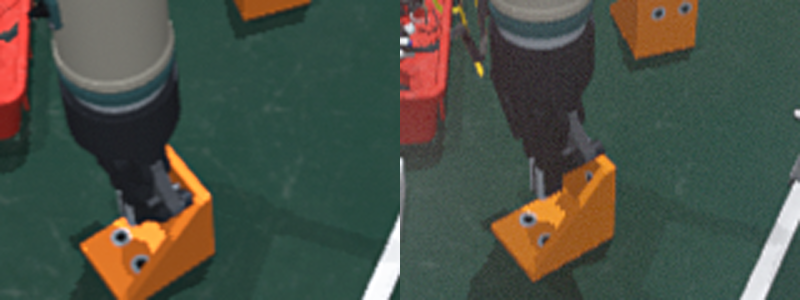

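The bracket has gone over: former upright flat, former foot standing behind the fingers, web on the other side. Withdrawing straight up, then away.

Call:
step_arm(increments=[[[0,0,0],[0,0,-0.005],0],[[0,0,0],[0,0,-0.01],0],[[0,0,0],[0,0,-0.02],0],[[0,0,0],[0,0,-0.03],0],[[0,0,0],[0,0,-0.035],0],[[0,0,0],[0,0,-0.035],0],[[0,0,0],[0,0,-0.035],0],[[0,0,0],[0,0,-0.02],0]])

```text
time_s: 5.77
tool_pos: [0.4694, 0.1913, 0.2397]
eef_rot: [[0.337, 0.942, 0.007], [0.942, -0.337, 0.002], [0.004, 0.006, -1.0]]
wrist_force: [0.7, -0.5, 0.3]
finger_gap: 0.0002
grasp_force: 0.0
```

Call:
step_arm(increments=[[[0,0,0],[-0.03,0,0],0],[[0,0,0],[-0.035,0,0],0],[[0,0,0],[-0.035,0,0],0],[[0,0,0],[-0.035,0,0],0],[[0,0,0],[-0.035,0,0],0],[[0,0,0],[-0.035,0,0],0],[[0,0,0],[-0.02,0,0],0],[[0,0,0],[0,0,0],0]])

```text
time_s: 6.43
tool_pos: [0.3908, -0.0239, 0.2354]
eef_rot: [[0.341, 0.94, 0.001], [0.94, -0.341, -0.003], [-0.002, 0.002, -1.0]]
wrist_force: [0.5, 0.9, 0.8]
finger_gap: 0.0004
grasp_force: 0.0
```

```bash
python3 - <<'E'
from fit import *
ps=[ctrl.grab_frame(n) for n in('scene','side')]; cv2.imwrite('pics/end.png',ps[0]['image'])
new=mid-.08*f+[0,0,.03]; px=[proj(p,new) for p in ps]; print(px,new)
R=fit2(ps,[mask(p,x) for p,x in zip(ps,px)],new[:2])
print(np.linalg.norm(R[1][:2]-mid[:2]))
E
```

```text
[array([238.10213523, 331.30543353]), array([262.07009947, 302.15185361])] [0.46296762 0.19081764 0.03      ]
hand 1 cost 0.591 [0.4628 0.1928 1.214 ] yaw deg 69.6
hand -1 cost 1.835 [0.4631 0.1918 1.1945] yaw deg 68.4
0.08180015749548314
```

View pics/end.png

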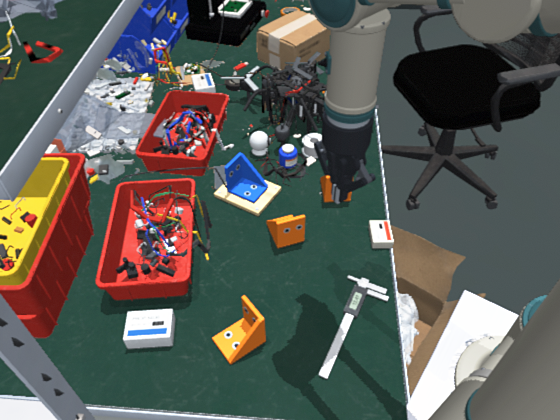

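The flipped bracket stands at (240,330), and the model fit gives right-handed, 82 mm from its start. The other two, at (287,230) and (337,188), are undisturbed, and the arm is clear above the bench.

```bash
python3 -c "
from rig import ctrl
print(ctrl.sign_off())"
```

```text
the job is handed in; nothing more can be done
None
```

The job is handed in: I flipped the one mirrored bracket (the near one), which now stands right-handed 82 mm from where it began, and left the two that already matched untouched; the sign-off returned no verdict.

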